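Open the shutter and hold the recessed reset button

ROBOT

A 7-joint arm with a two-finger parallel gripper is mounted at the origin on the work surface. World frame = base frame: x ahead of the robot, y to its left, z up, the work surface at z = 0. Lengths are in mm, angles in degrees, forces in N, time in s.
With the tool pointing down it reaches from about 425 to 875 mm from the base axis. Payload 4.7 kg.
Tool frame: the origin (TCP) lies at the very end of the fingers, on their centre line; the grasp point (between the pads) lies 19 mm behind it; z points along the fingers, y is the direction in which the jaws open and shut (so a half turn about z gives the same grasp; the last joint's range is limited). The gripper opens to 87 mm and grips with 3 to 60 N. Pads are 19 mm wide; open, the fingers measure 117 mm over their backs; the gripper's body (75 mm by 190 mm) begins 51 mm behind the grasp point.
Start: joints at [75.235, 18.392, -4.016, 83.108, 1.295, 78.541, -3.26], TCP at [174.482, -626.164, 222.587] pointing down, gripper open.
Joint ranges: [-163.93, 163.93], [-17.29, 119.83], [-79.2, 71.16], [3.27, 140.29], [-89.18, 269.18], [5.43, 117.66], [-154.24, 154.24]. Speed limits (degrees/s): [147.25, 147.25, 180, 180, 180, 180, 180].

INTERFACE

Orientations are given as [roll, pitch, yaw] about the fixed x, y, z axes, in that order (R = Rz(yaw) Ry(pitch) Rx(roll)).
In Python, from bench import r gives the robot as it stands.
- The arm moves only by the tool send_rows, never from a script. Its argument "plan" is a list of rows, each a list of 7 numbers: the finger opening in mm, from 0 to 87, then the shift along the world's x, y, z each as a share of 0.04 m, from -1 to 1, then the turn, a rotation vector about the world's x, y, z each as a share of 0.1 rad, from -1 to 1. In form: [[fingers, x, y, z, ax, ay, az], ...]. A call has 1 to 10 rows; each row shifts and turns the commanded pose from where the row before left it; what a row does not reach is not made up. A row lasts 1/12 s, in which the tool goes at most 41.7 mm and 7.16 degrees, less where a joint would pass 70% of its speed; a pose out of reach is approached as far as the arm can. A call with a number of a shift or a turn outside -1 to 1 is refused whole. A call with a gripper value outside its range is refused whole. The fingers move at their own pace and stop on an object; "grip_force" is the grip in N (left out, the last holds). Time passes only in rows, so rows that do not move let the fingers close. It gives the time, the measured TCP pose, the force and the opening at its end, in the units of the state.
- r.observe(): the state, without advancing time (a new reading comes with each control period).
- r.snapshot(name): name is "scene" or "top"; returns a dict with "color" (480x640x3 uint8, red, green, blue), "fx", "fy", "cx", "cy" (pixels), "world_from_camera" (4x4, takes a point from camera to world coordinates). Camera axes: x right, y down, z forward; pixel columns grow to the right and rows downward; lengths in mm; the calibration is good to about 2 mm. A picture is of the moment at which its call begins. There is no depth.
- r.job_done(): hands the job in, once; it reports no verdict.
The state is a dict: "time_s": time; "joint_positions": joint angles; "joint_vel": joint speeds; "effort": joint torques, N m; "ee_pos": TCP position; "ee_rot": TCP orientation; "contact_force": force on the tool from outside, world axes, zero at the start; "ft_torque": the same for the moment, N m; "grip_width": finger opening in mm.
Only numpy, scipy, OpenCV 4.12 (cv2) and the standard library are available. Lean on these libraries where they do the work, as an engineer would, in place of code of your own. Each camera call takes 0.05 s, during which the arm holds its last target. There are 200 camera calls.

TASK

Reset the analyser's control console: first turn the black shutter knob clockwise until it clicks past its detent and the reset hole is fully uncovered. Then take the blue-handled stylus from its holder, put its tip down through the hole and press the recessed red button right down; finish while still gripping the stylus and holding the button down. Leave the amber bottle, the yellow-capped jar and the tube rack where they stand.

Things in the scene. Friction and masses are not known exactly. Their poses are not given: they have to be found in the camera images.
- console: Beige control console, fixed: a box 150 mm (its x) by 200 mm (its y) by 70 mm high. Origin: centre of its underside on the bench; z up. Its front (green strip) faces its -x. On the flat top panel, 70 mm up, are the shutter knob at (25, 45) mm, the reset hole at (25, -30) mm and three small lamps around (-55, 55) mm in its x, y.
- knob_grip (a point): On the axis of the black shutter knob, 30 mm above the console's top panel: the height to grip. Upright bar 14 mm thick (point x), 44 mm long (point y), from 10 to 46 mm above the panel, on a round hub of radius 23 mm. An aluminium vane 3 mm thick, 26 mm wide, is part of it, reaching 88 mm along the point's -y just above the panel; it covers the hole at first. Turns with the knob; z up.
- shutter (a joint): Angle of the shutter knob and vane, rad. 0 at the start (closed); grows as it is turned clockwise seen from above, to its stop at 1.2. Over-centre spring detent: up to about 0.11 N m is needed at first, less towards the crest at 0.6; past the crest the spring pulls it on to the stop at 1.2: hole uncovered, vane towards the console's front.
- aperture (a point): Centre of the round reset hole, 16 mm in diameter, level with the console's top panel (70 mm above the bench); black ring around it. Axes are the console's, z up. The panel is 10 mm thick, hollow beneath. The face of the red button (22 mm in diameter, under the hole) is 18 mm below this point when not pressed.
- reset_button (a joint): How far the recessed red button is pressed, m: 0 at rest, 0.007 at its stop. Spring: about 2 N to start, 6 N at the stop; it comes back up when let go.
- stylus_grip (a point): Centre of the stylus's blue handle, a square bar 14 by 14 mm (sides along the point's x and y), 50 mm long (25 mm either way along z). The stylus stands upright in its holder at first, its collar resting on the holder's top: this point is then 99 mm above the bench. Draw it straight up at least 60 mm to free it.
- stylus_tip (a point): The tip of the stylus's steel rod; axes as at the handle, z from tip to handle.
- stylus: The whole stylus, about 60 g. Origin at its tip, z along it towards the handle. From the tip up: steel rod 6 mm in diameter, 60 mm long; blue collar 22 mm in diameter, 4 mm thick; blue square handle 50 mm long, its centre 89 mm from the tip.
- holder: Grey stylus holder, fixed: block 60 by 60 mm, 70 mm high, on an 85 mm square steel foot, with an upright hole 12 mm in diameter and 66 mm deep in the middle of its top. Origin: centre of its underside; z up.
- reagent_center (a point): Bystander: amber bottle with a white cap, 48 mm in diameter, 100 mm high; this point is half-way up.
- jar_center (a point): Bystander: white jar with a yellow cap, 56 mm in diameter, 65 mm high; this point is half-way up.
- rack_center (a point): Bystander: white tube rack 60 mm (its x) by 150 mm (its y), 72 mm high with its capped tubes; this point is half-way up.
Mind the look-alikes: they are no part of the job. There is more than one size of the stylus; the one meant has the size given above. There is more than one size of the console; the one meant has the size given above.

How it is judged (in metres and radians):
On the way, in this order (a step that is already met when the one before it is completed fails the run):
1. the shutter knob has been turned clockwise past its detent and the hole is uncovered (value of joint shutter above 1.05 rad), for 0.2 s.
2. the stylus has been drawn out of its holder (height (world z) of stylus_tip above 0.08 m and contact force between the fingers and stylus above 0.5 N), for 0.2 s.
3. the stylus, through the hole, has the button down (value of joint reset_button above 0.0045 m and horizontal distance between stylus_tip and aperture below 0.012 m), for 0.2 s.
At the end, for the whole second after the job is handed in: Through the last second the gripped stylus (grip over 1 N), still, its tip through the hole (over 18 mm below the panel, within 12 mm of its axis), pushes the button (over 1 N) at least 4.5 mm down of 7 mm; the shutter knob stays past 1.05 rad (all of step 3 and value of joint shutter above 1.05 rad and z of stylus_tip in the frame of aperture below -0.018 m and contact force between stylus and console above 1 N and contact force between the fingers and stylus above 1 N and linear speed of stylus below 0.02 m/s); the arm keeps its last pose, push and grip.
It fails at once if a bystander (bottle, jar or rack) was shifted by more than 30 mm (distance of any of reagent_center, jar_center, rack_center from where it was at the start of the episode above 0.03 m).
It also fails if it takes over 51 s, if anything falls off the work surface, if the arm or the gripper's body presses on something with over 40 N, if the wrist force passes 120 N, or if a joint passes its speed limit or range.

## Working session

There is one attempt and no reset: what is moved stays moved. The work goes in short steps, Python scripts to look and compute and a tool call to move; the robot and the scene stay as the last step left them, time stands still between calls to the robot, and variables do not carry over. Pictures are saved under pics/ and viewed, about 8 in all and at most 12, crops included, and the job is handed in when it is done.

Besides the shell and the picture viewer there is one more tool, called after ">>>" by a JSON object that holds its "op" and its "data". send_rows: Moves the arm, as the interface text tells. Shift numbers are shares of 0.04 m and turn numbers shares of 0.1 rad, none past 1 either way. Its arguments: {"type":"object","properties":{"plan":{"type":"array"},"grip_force":{"type":"number"}},"required":["plan"]}

```bash
mkdir -p pics
cat > h.py <<'E'
import numpy as np,cv2
from bench import r
def snap(n,f=None):
    s=r.snapshot(n)
    if f: cv2.imwrite('pics/'+f,s['color'][:,:,::-1])
    return s
def ray(s,u,v):
    T=np.array(s['world_from_camera']);d=T[:3,:3]@np.array([(u-s['cx'])/s['fx'],(v-s['cy'])/s['fy'],1]);return T[:3,3],d
def on(s,u,v,z):
    o,d=ray(s,u,v);return o+d*(z-o[2])/d[2]
def proj(s,p):
    T=np.linalg.inv(np.array(s['world_from_camera']));c=T[:3,:3]@np.array(p,float)+T[:3,3];return s['fx']*c[0]/c[2]+s['cx'],s['fy']*c[1]/c[2]+s['cy']
E
python3 - <<'E'
from h import *
print(r.observe())
for n in('scene','top'):
    s=snap(n,n+'0.png');print(n,s['fx'],s['cx'],s['cy'],np.round(s['world_from_camera'],3))
E
```

```text
{'time_s': 0.0, 'joint_positions': array([75.23504416, 18.43976356, -4.01657242, 83.17803707,  1.29626179,
       78.54195908, -3.25915351]), 'joint_vel': array([-0.04845586, -0.00434991, -0.03446998,  0.02679798, -0.05840817,
       -0.0361652 , -0.06939685]), 'effort': array([ 8.35619267e-04, -4.91290784e+01, -4.03892091e-01, -3.12521982e+01,
       -6.40306226e-02,  4.37714683e-02,  1.86629445e-04]), 'ee_pos': array([ 174.29595055, -625.58513934,  221.42624393]), 'ee_rot': array([-1.79885566e+02,  6.88725524e-03,  1.55768680e+01]), 'contact_force': array([0.50785791, 0.545607  , 0.70270569]), 'ft_torque': array([-0.00790069,  0.02820674, -0.02061794]), 'grip_width': 86.76554310071666}
scene 540.0901384463459 320.37133128145484 246.72052817444782 [[ 5.920000e-01  5.140000e-01 -6.210000e-01  1.158703e+03]
 [ 8.060000e-01 -3.550000e-01  4.740000e-01 -4.244320e+02]
 [ 2.300000e-02 -7.810000e-01 -6.240000e-01  6.839690e+02]
 [ 0.000000e+00  0.000000e+00  0.000000e+00  1.000000e+00]]
top 499.35790037299563 318.2772552155204 239.18329518210402 [[ 2.500000e-02 -9.780000e-01  2.070000e-01  3.724580e+02]
 [-1.000000e+00 -2.500000e-02  0.000000e+00 -7.380000e-01]
 [ 5.000000e-03 -2.070000e-01 -9.780000e-01  1.096536e+03]
 [ 0.000000e+00  0.000000e+00  0.000000e+00  1.000000e+00]]
```

View pics/scene0.png

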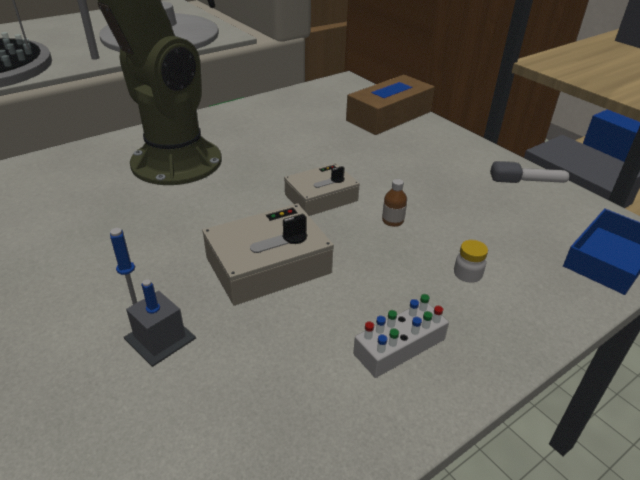

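View pics/top0.png

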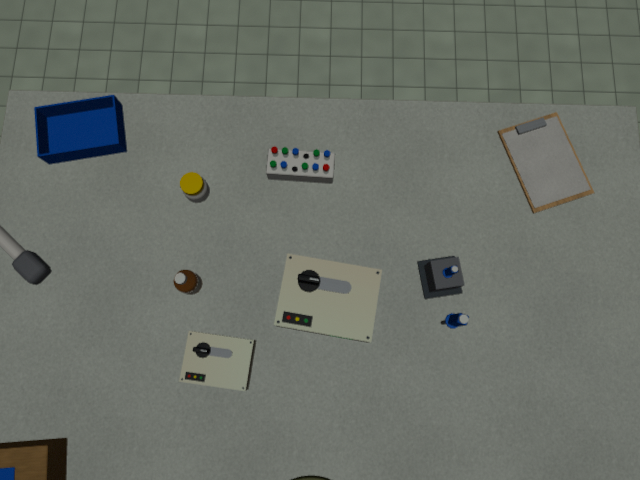

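The scene view shows the big console at about (268,245) with its knob at (295,230). The holder with the stylus is at (155,320), and a longer look-alike stylus stands behind it at (122,250). The top view shows the console at (329,297), the knob at (309,281), the holder at (445,274) and the stylus cap at (454,269).

Run:
```python
from h import *
t=cv2.imread('pics/top0.png');s=cv2.imread('pics/scene0.png')
c=lambda im,x,y,w,h,k:cv2.resize(im[y:y+h,x:x+w],None,fx=k,fy=k,interpolation=cv2.INTER_CUBIC)
a=c(t,265,245,130,105,3);b=c(t,410,250,70,85,5);d=c(s,195,200,150,100,3);e=c(s,100,220,100,140,4)
cv2.imwrite('pics/cons.png',np.vstack([np.pad(a,((0,0),(0,60),(0,0))),d]))
m=np.zeros((560,760,3),np.uint8);m[:425,:350]=b;m[:,355:755]=e;cv2.imwrite('pics/sty.png',m)
```

```text
(no output)
```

View pics/cons.png

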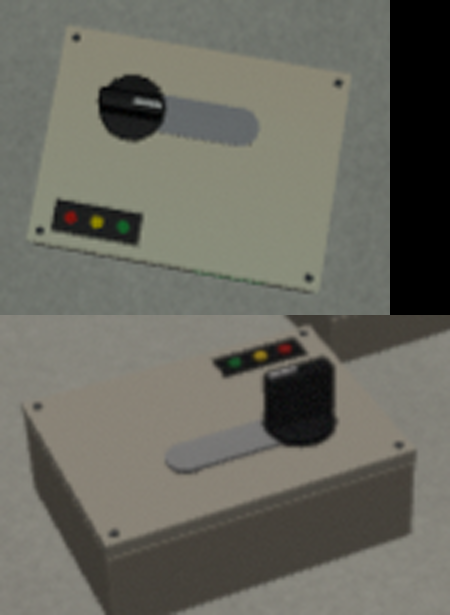

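View pics/sty.png

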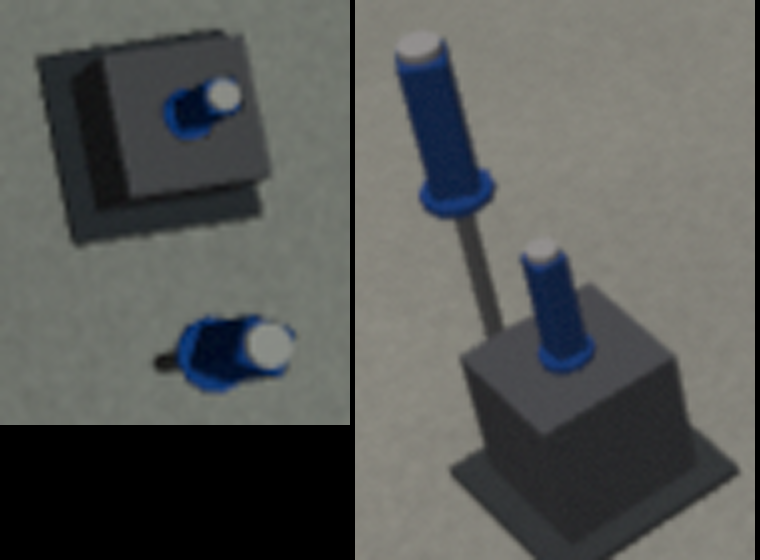

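The crops give the console top corners (66,27), (350,72), (320,291) and (30,240) in the 3x top crop. The stylus collar is at (187,114) and its cap at (224,95) in the 5x top crop. The look-alike is clearly larger and stands by itself about 90 mm away.

Run:
```python
from h import *
t=snap('top');s=snap('scene');R=lambda a:np.round(a,1)
def tri(ut,us):
    o1,d1=ray(t,*ut);o2,d2=ray(s,*us)
    k=np.linalg.lstsq(np.c_[d1,-d2],o2-o1,rcond=None)[0];p,q=o1+k[0]*d1,o2+k[1]*d2;return R((p+q)/2),R(np.linalg.norm(p-q))
ct=lambda x,y:(x/3+265,y/3+245);cs=lambda x,y:(x/3+195,(y-315)/3+200)
st=lambda x,y:(x/5+410,y/5+250);ss=lambda x,y:((x-355)/4+100,y/4+220)
def yaw(v):return R(np.degrees(np.arctan2(v[1],v[0])))
# screws: +x+y, +x-y, -x-y, -x+y
T=[on(t,*ct(*p),70) for p in[(76,38),(338,83),(308,278),(40,230)]]
S=[on(s,*cs(*p),70) for p in[(399,445),(114,534),(37,407),(305,333)]]
for n,P in(('top',T),('scene',S)):
    c=sum(P)/4;ey=(P[0]-P[1]+P[3]-P[2])/2;ex=(P[0]-P[3]+P[1]-P[2])/2
    print(n,R(c),'len',R(np.linalg.norm(ex)),R(np.linalg.norm(ey)),'yaw x',yaw(ex),'yaw y-90',yaw(ey)-90)
    th=np.arctan2(ex[1]-ey[0],ex[0]+ey[1]);M=np.array([[np.cos(th),-np.sin(th)],[np.sin(th),np.cos(th)]])
    print(' knob',R(c[:2]+M@[25,45]),'hole',R(c[:2]+M@[25,-30]),np.degrees(th))
print('hub top',R(on(t,*ct(132,107),85)),'vane end', R(on(t,*ct(259,128),74)))
print('tri cap',tri(st(224,95),ss(541,250)),'collar',tri(st(187,114),ss(566,352)))
for nm,z,a,b in(('cap',124,(224,95),(541,250)),('collar',72,(187,114),(566,352))):print(nm,R(on(t,*st(*a),z)),R(on(s,*ss(*b),z)))
for P in([on(t,*st(*p),70) for p in[(105,50),(243,37),(270,175),(128,197)]],[on(s,*ss(*p),70) for p in[(462,357),(595,286),(676,357),(545,435)]]):
    print('holder',R(sum(P)/4),[ (R(np.linalg.norm(P[i]-P[i-1])),yaw(P[i]-P[i-1])) for i in range(4)])
print('decoy cap',tri(st(269,344),ss(420,45)),'collar',tri(st(212,352),ss(457,192)))
```

```text
top [468.7 -24.1  70. ] len 134.0 183.8 yaw x -8.5 yaw y-90 -8.5
 knob [500.1  16.7] hole [489.  -57.5] -8.50018724969241
scene [468.8 -22.2  70. ] len 133.9 185.4 yaw x -8.6 yaw y-90 -8.299999999999997
 knob [500.1  18.6] hole [489.1 -55.6] -8.450576421549998
hub top [499.4  16.5  85. ] vane end [488.6 -70.6  74. ]
tri cap (array([ 524.7, -269.1,  126.5]), np.float64(1.3)) collar (array([ 524.8, -268.8,   72.2]), np.float64(0.9))
cap [ 524.9 -270.4  124. ] [ 522.2 -267.9  124. ]
collar [ 524.7 -269.2   72. ] [ 524.9 -268.3   72. ]
holder [ 524.8 -269.6   70. ] [(np.float64(61.7), np.float64(7.6)), (np.float64(58.2), np.float64(-83.1)), (np.float64(58.3), np.float64(-170.9)), (np.float64(59.8), np.float64(100.2))]
holder [ 526.5 -267.7   70. ] [(np.float64(58.6), np.float64(-169.8)), (np.float64(59.4), np.float64(98.1)), (np.float64(56.9), np.float64(9.7)), (np.float64(58.8), np.float64(-80.4))]
decoy cap (array([ 426.3, -272.2,  163.6]), np.float64(2.0)) collar (array([ 426.7, -272.3,   87.2]), np.float64(0.4))
```

>>> {"op": "send_rows", "data": {"plan": [[87, 0.5, 0.8, 0, 0, 0, 0.575], [87, 0.5, 0.8, 0, 0, 0, 0.575], [87, 0.5, 0.8, 0, 0, 0, 0.575], [87, 0.5, 0.8, 0, 0, 0, 0.575], [87, 0.5, 0.8, 0, 0, 0, 0.575], [87, 0.5, 0.8, 0, 0, 0, 0.575], [87, 0.5, 0.8, 0, 0, 0, 0.575], [87, 0.5, 0.8, 0, 0, 0, 0.575], [87, 0.5, 0.8, 0, 0, 0, 0.575], [87, 0.5, 0.8, 0, 0, 0, 0.575]], "grip_force": 30}}

```text
time_s: 1.03
ee_pos: [375.0, -304.4, 222.6]
ee_rot: [180.0, 0.0, 48.7]
contact_force: [0.3, -0.3, -0.4]
grip_width: 87.2
```

>>> {"op": "send_rows", "data": {"plan": [[60, 0.32, 0.8, 0, 0, 0, 0.575], [60, 0.32, 0.8, 0, 0, 0, 0.575], [60, 0.32, 0.8, 0, 0, 0, 0.575], [60, 0.32, 0.8, 0, 0, 0, 0.575], [60, 0.32, 0.8, 0, 0, 0, 0.575], [60, 0.32, 0.8, 0, 0, 0, 0.575], [60, 0.32, 0.8, 0, 0, 0, 0.575], [60, 0.32, 0.8, 0, 0, 0, 0.575], [60, 0.32, 0.8, 0, 0, 0, 0.575], [60, 0.32, 0.8, 0, 0, 0, 0.575]]}}

```text
time_s: 1.87
ee_pos: [502.7, 15.4, 222.8]
ee_rot: [180.0, 0.0, 81.6]
contact_force: [0.7, 0.5, 0.7]
grip_width: 59.9
```

>>> {"op": "send_rows", "data": {"plan": [[60, 0, 0, 0, 0, 0, 0], [60, 0, 0, 0, 0, 0, 0]]}}

```text
time_s: 2.03
ee_pos: [502.6, 16.2, 222.6]
ee_rot: [-180.0, -0.0, 81.7]
contact_force: [0.2, -1.2, 0.7]
grip_width: 60.2
```

>>> {"op": "send_rows", "data": {"plan": [[60, -0.03, 0.02, -0.8, 0, 0, 0], [60, -0.03, 0.02, -0.8, 0, 0, 0], [60, 0, 0, -0.8, 0, 0, 0], [60, 0, 0, -0.7, 0, 0, 0], [60, 0, 0, -0.34, 0, 0, 0], [14, 0, 0, 0, 0, 0, 0], [8, 0, 0, 0, 0, 0, 0], [8, 0, 0, 0, 0, 0, 0], [8, 0, 0, 0, 0, 0, 0], [8, 0, 0, 0, 0, 0, 0]]}}

```text
time_s: 2.87
ee_pos: [501.2, 15.1, 86.4]
ee_rot: [179.8, 0.0, 81.4]
contact_force: [-0.2, -0.4, 0.2]
grip_width: 34.4
```

>>> {"op": "send_rows", "data": {"plan": [[8, 0, 0, 0, 0, 0, 0], [8, 0, 0, 0, 0, 0, 0], [8, 0, 0, 0, 0, 0, 0]]}}

```text
time_s: 3.12
ee_pos: [499.8, 15.5, 85.3]
ee_rot: [-180.0, 0.0, 81.5]
contact_force: [-8.9, 1.9, 5.8]
grip_width: 14.6
```

>>> {"op": "send_rows", "data": {"plan": [[8, 0, 0, 0, 0, 0, 0], [8, 0, 0, 0, 0, 0, -0.7], [8, 0, 0, 0, 0, 0, -0.7], [8, 0, 0, 0, 0, 0, -0.7], [8, 0, 0, 0, 0, 0, -0.7], [8, 0, 0, 0, 0, 0, -0.7], [8, 0, 0, 0, 0, 0, -0.7], [8, 0, 0, 0, 0, 0, -0.7], [8, 0, 0, 0, 0, 0, -0.7]]}}

```text
time_s: 3.87
ee_pos: [498.5, 15.9, 85.2]
ee_rot: [-179.8, 0.1, 49.2]
contact_force: [-6.7, 0.2, 7.9]
grip_width: 13.8
```

>>> {"op": "send_rows", "data": {"plan": [[8, 0, 0, 0, 0, 0, -0.7], [8, 0, 0, 0, 0, 0, -0.7], [8, 0, 0, 0, 0, 0, -0.7], [8, 0, 0, 0, 0, 0, -0.7], [8, 0, 0, 0, 0, 0, -0.7], [8, 0, 0, 0, 0, 0, -0.7], [8, 0, 0, 0, 0, 0, -0.7], [8, 0, 0, 0, 0, 0, -0.7], [8, 0, 0, 0, 0, 0, -0.7]]}}

```text
time_s: 4.62
ee_pos: [497.9, 16.8, 85.2]
ee_rot: [-179.9, 0.3, 13.1]
contact_force: [-7.6, 2.6, 8.4]
grip_width: 13.7
```

>>> {"op": "send_rows", "data": {"plan": [[8, 0, 0, 0, 0, 0, 0], [8, 0, 0, 0, 0, 0, 0]]}}

```text
time_s: 4.78
ee_pos: [497.9, 16.7, 85.2]
ee_rot: [-179.9, 0.3, 13.3]
contact_force: [-8.1, 2.1, 8.2]
grip_width: 14.1
```

>>> {"op": "send_rows", "data": {"plan": [[60, 0, 0, 0, 0, 0, 0], [60, 0, 0, 0, 0, 0, 0], [60, 0, 0, 0, 0, 0, 0], [60, 0, 0, 0, 0, 0, 0], [60, 0, 0, 0.9, 0, 0, 0], [60, 0, 0, 0.9, 0, 0, 0], [60, 0, 0, 0.9, 0, 0, 0], [60, 0, 0, 0.9, 0, 0, 0], [60, 0, -0.95, 0, 0, 0, 0], [60, 0, -0.95, 0, 0, 0, 0]]}}

```text
time_s: 5.62
ee_pos: [502.3, -59.3, 232.4]
ee_rot: [179.8, -0.4, 13.6]
contact_force: [1.3, -0.4, -1.1]
grip_width: 59.3
```

>>> {"op": "send_rows", "data": {"plan": [[60, 0.1, -0.95, 0, 0, 0, 0], [60, 0.1, -0.95, 0, 0, 0, 0], [60, 0.1, -0.95, 0, 0, 0, 0], [60, 0.1, -0.95, 0, 0, 0, 0], [60, 0.1, -0.95, 0, 0, 0, 0]]}}

```text
time_s: 6.03
ee_pos: [520.0, -252.8, 229.0]
ee_rot: [180.0, -0.0, 13.3]
contact_force: [1.6, 0.4, 0.4]
grip_width: 59.9
```

Run:
```python
from h import *
t=snap('top');s=snap('scene');print(r.observe()['ee_pos'],r.observe()['ee_rot'])
c=lambda S,x,y,w,h,k:cv2.resize(S['color'][y:y+h,x:x+w,::-1],None,fx=k,fy=k,interpolation=cv2.INTER_CUBIC)
m=np.zeros((560,800,3),np.uint8);m[:210,:260]=c(t,265,245,130,105,2);m[:400,300:800]=c(s,195,200,125,100,4)
cv2.imwrite('pics/k1.png',m)
```

```text
[ 518.26529487 -259.54937768  227.84323086] [1.79845050e+02 1.13630621e-01 1.26258141e+01]
```

View pics/k1.png

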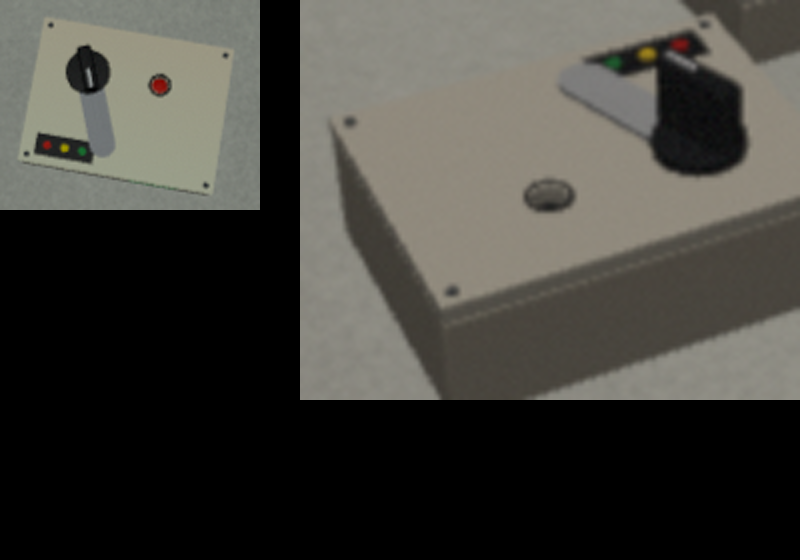

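The shutter is open. The red button shows through the uncovered hole at (345,287) in the top view and (257,249) in the scene view.

>>> {"op": "send_rows", "data": {"plan": [[50, 0.16, -0.24, 0, 0, 0, -0.6], [50, 0, 0, 0, 0, 0, 0], [50, 0, 0, 0, 0, 0, 0]]}}

```text
time_s: 6.38
ee_pos: [526.4, -260.0, 228.6]
ee_rot: [-180.0, 0.0, 9.9]
contact_force: [-0.8, 1.1, -0.6]
grip_width: 51.3
```

Run:
```python
from h import *
t=snap('top');s=snap('scene')
print(on(t,345,287.5,70),on(s,257.25,248.75,70))
for S,n in((t,'top'),(s,'scene')):print(n,proj(S,[525,-269,126]))
o=r.observe();print(o['ee_pos'],o['ee_rot'],o['contact_force'])
```

```text
[489.05007695 -57.80379785  70.        ] [488.44566908 -55.58309707  70.        ]
top (np.float64(454.3549303493445), np.float64(268.76301171500654))
scene (np.float64(146.26757352184742), np.float64(282.83262996695225))
[ 526.45892182 -259.12379136  228.91021389] [-1.79981668e+02  1.27298985e-02  9.97777643e+00] [ 0.21548758 -0.10075784 -0.08620632]
```

>>> {"op": "send_rows", "data": {"plan": [[50, -0.04, -0.24, -0.6, 0, 0, -0.15], [50, 0, 0, -0.8, 0, 0, 0], [50, 0, 0, -0.8, 0, 0, 0], [50, 0, 0, -0.8, 0, 0, 0], [50, 0, 0, -0.4, 0, 0, 0], [50, 0, 0, -0.22, 0, 0, 0], [50, 0, 0, 0, 0, 0, 0], [50, 0, 0, 0, 0, 0, 0]]}}

```text
time_s: 7.15
ee_pos: [525.5, -269.4, 85.0]
ee_rot: [180.0, -0.0, 9.0]
contact_force: [0.0, 0.3, 0.2]
grip_width: 49.9
```

>>> {"op": "send_rows", "data": {"plan": [[8, 0, 0, 0, 0, 0, 0], [8, 0, 0, 0, 0, 0, 0], [8, 0, 0, 0, 0, 0, 0], [8, 0, 0, 0, 0, 0, 0], [8, 0, 0, 0, 0, 0, 0], [8, 0, 0, 0, 0, 0, 0], [8, 0, 0, 0, 0, 0, 0]]}}

```text
time_s: 7.73
ee_pos: [524.9, -269.8, 84.3]
ee_rot: [180.0, -0.0, 9.0]
contact_force: [-0.5, 0.1, 0.8]
grip_width: 13.8
```

>>> {"op": "send_rows", "data": {"plan": [[8, 0, 0, 0.3, 0, 0, 0], [8, 0, 0, 0.5, 0, 0, 0], [8, 0, 0, 0.5, 0, 0, 0], [8, 0, 0, 0.5, 0, 0, 0], [8, 0, 0, 0.5, 0, 0, 0], [8, 0, 0, 0.5, 0, 0, 0], [8, 0, 0, 0.2, 0, 0, 0], [8, 0, 0, 0, 0, 0, 0], [8, 0, 0, 0, 0, 0, 0]]}}

```text
time_s: 8.48
ee_pos: [524.8, -269.7, 204.1]
ee_rot: [180.0, 0.0, 9.0]
contact_force: [-0.2, -0.4, -1.7]
grip_width: 13.7
```

>>> {"op": "send_rows", "data": {"plan": [[8, -0.1, 0.5, 0, 0, 0, 0], [8, -0.1, 0.6, 0, 0, 0, 0], [8, -0.1, 0.6, 0, 0, 0, 0], [8, -0.1, 0.6, 0, 0, 0, 0], [8, -0.1, 0.6, 0, 0, 0, 0], [8, -0.1, 0.6, 0, 0, 0, 0], [8, -0.1, 0.6, 0, 0, 0, 0], [8, -0.1, 0.6, 0, 0, 0, 0], [8, -0.1, 0.5, 0, 0, 0, 0], [8, 0, 0, 0, 0, 0, 0]]}}

```text
time_s: 9.32
ee_pos: [487.3, -56.4, 202.7]
ee_rot: [-179.8, 0.1, 9.4]
contact_force: [0.2, 0.2, -0.7]
grip_width: 13.5
```

>>> {"op": "send_rows", "data": {"plan": [[8, 0, 0, 0, 0, 0, 0], [8, 0, 0, 0, 0, 0, 0]]}}

```text
time_s: 9.48
ee_pos: [488.2, -62.6, 203.1]
ee_rot: [-180.0, 0.1, 9.0]
contact_force: [0.2, -0.1, -1.0]
grip_width: 13.7
```

>>> {"op": "send_rows", "data": {"plan": [[8, 0.015, 0.15, -0.3, 0, 0, 0], [8, 0, 0, -0.5, 0, 0, 0], [8, 0, 0, -0.3, 0, 0, 0], [8, 0, 0, 0, 0, 0, 0], [8, 0, 0, 0, 0, 0, 0], [8, 0, 0, 0, 0, 0, 0]]}}

```text
time_s: 9.98
ee_pos: [489.8, -56.1, 160.4]
ee_rot: [-180.0, -0.0, 9.0]
contact_force: [0.2, -0.4, -0.1]
grip_width: 14.2
```

Run:
```python
from h import *
t=snap('top');s=snap('scene');o=r.observe();print(o['ee_pos'],o['ee_rot'])
p=o['ee_pos']
for S in(t,s):print(proj(S,[p[0],p[1],p[2]-74]),proj(S,[p[0],p[1],p[2]-14]),proj(S,[488.8,-56.7,70]))
c=lambda S,x,y,w,h,k:cv2.resize(S['color'][y:y+h,x:x+w,::-1],None,fx=k,fy=k,interpolation=cv2.INTER_CUBIC)
cv2.imwrite('pics/tip.png',np.hstack([c(t,315,250,60,75,6),c(s,225,190,65,75,6)]))
```

```text
[490.20411978 -55.9938535  161.04512122] [ 1.79965757e+02 -8.42404477e-02  8.96210010e+00]
(np.float64(344.59553547755064), np.float64(285.96743334804455)) (np.float64(346.3663149778322), np.float64(282.3543824424192)) (np.float64(344.4625169318007), np.float64(287.60764139461))
(np.float64(257.0894834118184), np.float64(241.89666845229684)) (np.float64(255.34503389192542), np.float64(214.3490279372848)) (np.float64(256.81852670706996), np.float64(249.07266957084303))
```

View pics/tip.png

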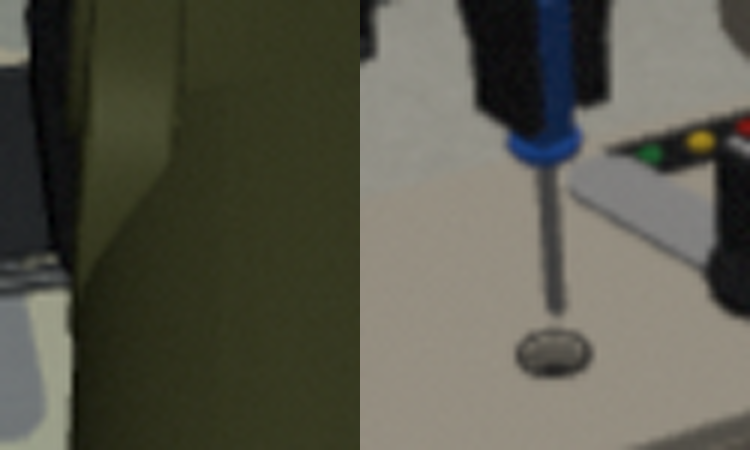

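The scene crop shows the tip at (257.5,242.3), right above the hole at (257.5,248.8). That matches the prediction to within half a pixel.

>>> {"op": "send_rows", "data": {"plan": [[8, -0.03, -0.015, -0.2, 0, 0, 0], [8, 0, 0, -0.2, 0, 0, 0], [8, 0, 0, -0.2, 0, 0, 0], [8, 0, 0, -0.1, 0, 0, 0], [8, 0, 0, 0, 0, 0, 0], [8, 0, 0, 0, 0, 0, 0]]}}

```text
time_s: 10.58
ee_pos: [488.0, -56.2, 131.7]
ee_rot: [-180.0, 0.0, 9.0]
contact_force: [-0.3, 0.1, -0.5]
grip_width: 13.8
```

>>> {"op": "send_rows", "data": {"plan": [[8, 0, 0, -0.1, 0, 0, 0], [8, 0, 0, -0.1, 0, 0, 0], [8, 0, 0, -0.05, 0, 0, 0], [8, 0, 0, -0.05, 0, 0, 0], [8, 0, 0, 0, 0, 0, 0], [8, 0, 0, 0, 0, 0, 0]]}}

```text
time_s: 11.08
ee_pos: [488.9, -56.4, 120.8]
ee_rot: [180.0, -0.1, 9.0]
contact_force: [1.0, -0.0, 3.8]
grip_width: 14.0
```

Run:
```python
from h import *
f=[];z=[]
for i in range(4):
    snap('scene');o=r.observe();f.append(o['contact_force']);z.append(o['ee_pos'])
print(np.round(f,1),np.round(z,1))
```

```text
[[ 1.4 -0.3  4.2]
 [-0.2  0.7  3.6]
 [ 0.5 -0.8  4.1]
 [ 1.4  0.2  3.9]] [[488.9 -56.4 120.8]
 [488.9 -56.4 120.8]
 [488.9 -56.4 120.7]
 [488.8 -56.4 120.7]]
```

>>> {"op": "send_rows", "data": {"plan": [[8, 0, 0, -0.05, 0, 0, 0], [8, 0, 0, -0.05, 0, 0, 0], [8, 0, 0, 0, 0, 0, 0], [8, 0, 0, 0, 0, 0, 0]]}}

```text
time_s: 11.62
ee_pos: [489.4, -56.4, 118.5]
ee_rot: [179.9, -0.1, 9.0]
contact_force: [-2.9, 0.9, 17.4]
grip_width: 14.2
```

>>> {"op": "send_rows", "data": {"plan": [[8, 0, 0, -0.03, 0, 0, 0], [8, 0, 0, 0, 0, 0, 0], [8, 0, 0, 0, 0, 0, 0], [8, 0, 0, 0, 0, 0, 0]]}}

```text
time_s: 11.95
ee_pos: [489.9, -56.3, 118.3]
ee_rot: [179.9, -0.2, 9.0]
contact_force: [-4.6, 1.1, 21.8]
grip_width: 14.2
```

>>> {"op": "send_rows", "data": {"plan": [[8, 0, 0, 0.015, 0, 0, 0], [8, 0, 0, 0, 0, 0, 0], [8, 0, 0, 0, 0, 0, 0], [8, 0, 0, 0, 0, 0, 0], [8, 0, 0, 0, 0, 0, 0]]}}

```text
time_s: 12.37
ee_pos: [489.8, -56.3, 118.4]
ee_rot: [179.9, -0.2, 9.0]
contact_force: [-2.2, 0.7, 19.6]
grip_width: 13.9
```

Run:
```python
from h import *
s=snap('scene');o=r.observe();print(o['ee_pos'],o['contact_force'],o['grip_width'])
cv2.imwrite('pics/end.png',cv2.resize(s['color'][180:290,205:335,::-1],None,fx=5,fy=5,interpolation=cv2.INTER_CUBIC))
```

```text
[489.73900148 -56.35446441 118.35959623] [-3.29082197  0.61377921 19.47055159] 13.827213017846272
```

View pics/end.png

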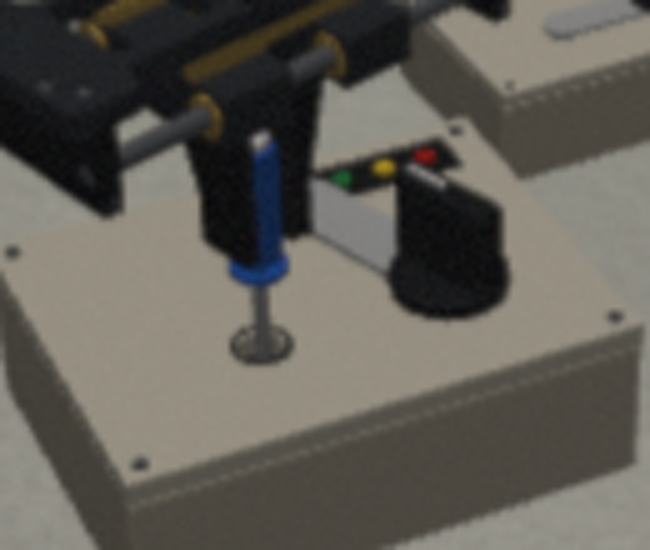

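The picture shows the stylus centred in the hole at about (257,249), with the collar roughly 34 mm above the panel. That puts the button at its stop. The vane is clear of the hole.

```bash
python3 -c "
from bench import r
print(r.job_done());o=r.observe();print(o['time_s'],o['ee_pos'],o['contact_force'],o['grip_width'])"
```

```text
the job is handed in; nothing more can be done
None
the job is handed in; nothing more can be done
```

I turned the black shutter knob clockwise about 68° and it stayed past its detent. I then drew the stylus from its holder, put its tip through the reset hole and pressed the button down. The job was handed in at about 12.4 s with the stylus still gripped and pressing.

**Last checks before handing in:**
- **Button:** the force rose from about 4 N to over 17 N in the last 2 mm, so the button is at its stop. It held at about 19.5 N.
- **Stylus:** the fingers were 13.8 mm apart on the 14 mm handle. In the last picture, the collar's height puts the tip about 25 mm below the panel.
- **Shutter:** the vane is clear of the hole, towards the console's front, in the last picture. I saw no direct reading of the joint angle.
- **Bystanders:** my path stayed away from the bottle, jar and rack. I did not measure their positions again at the end.

**Disagreements:** the two cameras differed by about 2 mm on the hole's position, so I used the mean. When gripped, the knob sat about 2 mm from where I had measured it, which put up to about 9 N of sideways force on it. The hand-in gave no verdict.

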